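# Stand the kitchen caddies in a row by height

### The job

Put the four blue stoneware caddies on the oak board in order of height, one upright in the middle of each cork-lined recess: the tallest at the end next to the bread bin, stepping down to the shortest at the end by the fruit bowl. Set them down gently, do not drop them, and leave the pepper mill standing where it is.

Things in the scene. Friction and masses are not known exactly. Their poses are not given: they have to be found in the camera images.
- caddy_l_center (a point): the tallest caddy: round upright caddy, dark blue stoneware, straight smooth sides, flush pale wooden lid (fixed on) with a small brass knob. 65 mm in diameter, 124 mm tall in all: the knob (14 mm wide) is the top 9 mm, the lid the 7 mm below it; about 0.45 kg. The point is its centre, half-way up, 62 mm above its foot; z is up
- caddy_m_center (a point): the second tallest caddy: round upright caddy, dark blue stoneware, straight smooth sides, flush pale wooden lid (fixed on) with a small brass knob. 58 mm in diameter, 104 mm tall in all: the knob (14 mm wide) is the top 9 mm, the lid the 7 mm below it; about 0.33 kg. The point is its centre, half-way up, 52 mm above its foot; z is up
- caddy_s_center (a point): the second shortest caddy: round upright caddy, dark blue stoneware, straight smooth sides, flush pale wooden lid (fixed on) with a small brass knob. 51 mm in diameter, 84 mm tall in all: the knob (14 mm wide) is the top 9 mm, the lid the 7 mm below it; about 0.22 kg. The point is its centre, half-way up, 42 mm above its foot; z is up
- caddy_xs_center (a point): the shortest caddy: round upright caddy, dark blue stoneware, straight smooth sides, flush pale wooden lid (fixed on) with a small brass knob. 44 mm in diameter, 64 mm tall in all: the knob (14 mm wide) is the top 9 mm, the lid the 7 mm below it; about 0.14 kg. The point is its centre, half-way up, 32 mm above its foot; z is up
- pad_1: cork-lined round recess 1 of 4 in the oak board, counted from its +y end (robot's left) to its -y end; 84 mm wide, 4 mm deep, 98 mm from the next. The point is its centre, under the 3 mm cork: the cork's face is 3 mm above it, 20 mm above the worktop. y runs along the row towards recess 1, x across. The fixed board is 400 x 106 x 24 mm
- pad_2: cork-lined round recess 2 of 4 in the oak board, counted from its +y end (robot's left) to its -y end; 84 mm wide, 4 mm deep, 98 mm from the next. The point is its centre, under the 3 mm cork: the cork's face is 3 mm above it, 20 mm above the worktop. y runs along the row towards recess 1, x across
- pad_3: cork-lined round recess 3 of 4 in the oak board, counted from its +y end (robot's left) to its -y end; 84 mm wide, 4 mm deep, 98 mm from the next. The point is its centre, under the 3 mm cork: the cork's face is 3 mm above it, 20 mm above the worktop. y runs along the row towards recess 1, x across
- pad_4: cork-lined round recess 4 of 4 in the oak board, counted from its +y end (robot's left) to its -y end; 84 mm wide, 4 mm deep, 98 mm from the next. The point is its centre, under the 3 mm cork: the cork's face is 3 mm above it, 20 mm above the worktop. y runs along the row towards recess 1, x across
- bread_bin_front (a point): wooden roll-top bread bin, 320 mm wide (y), 250 mm deep (x), 172 mm high, fixed, off one end of the oak board: on the robot's left (+y) or right (-y); a fruit bowl (240 mm wide, 145 mm high with its fruit) stands off the other end. The point is the brass knob low on its front, 130 mm nearer the robot than the bin's middle; z is up
- pepper_mill_center (a point): turned dark wooden pepper mill, 54 mm wide, 142 mm tall, standing loose on the worktop at the robot's right, beside the caddies. The point is on its axis, 70 mm above its foot; z is up

How it is judged:
At the end, for the whole second after the job is handed in: Each caddy stands in its own recess of the board, in order of height with the tallest next to the bread bin: its axis within 15 mm of the recess's centre, its foot on the cork (within 3 mm of height), upright within 0.06 rad, released and at rest (((world y of bread_bin_front above 0 m and horizontal distance between caddy_l_center and pad_1 below 0.015 m and height (world z) of caddy_l_center between 0.079 and 0.085 m and horizontal distance between caddy_m_center and pad_2 below 0.015 m and height (world z) of caddy_m_center between 0.069 and 0.075 m and horizontal distance between caddy_s_center and pad_3 below 0.015 m and height (world z) of caddy_s_center between 0.059 and 0.065 m and horizontal distance between caddy_xs_center and pad_4 below 0.015 m and height (world z) of caddy_xs_center between 0.049 and 0.055 m) or (world y of bread_bin_front below 0 m and horizontal distance between caddy_xs_center and pad_1 below 0.015 m and height (world z) of caddy_xs_center between 0.049 and 0.055 m and horizontal distance between caddy_s_center and pad_2 below 0.015 m and height (world z) of caddy_s_center between 0.059 and 0.065 m and horizontal distance between caddy_m_center and pad_3 below 0.015 m and height (world z) of caddy_m_center between 0.069 and 0.075 m and horizontal distance between caddy_l_center and pad_4 below 0.015 m and height (world z) of caddy_l_center between 0.079 and 0.085 m)) and angle between each of caddy_l_center, caddy_m_center, caddy_s_center, caddy_xs_center's own z axis and vertical below 0.06 rad and linear speed of each of caddy_l, caddy_m, caddy_s, caddy_xs below 0.02 m/s and contact force between each of caddy_l, caddy_m, caddy_s, caddy_xs and the fingers below 0.1 N); the robot touches nothing.
It fails at once if the tallest caddy is dropped (let go more than 12 mm above where it stands on the cork, or moving untouched at over 0.5 m/s) or banged down on the cork (over 60 N) ((contact force between caddy_l and the fingers below 0.1 N and contact force between caddy_l and the arm below 0.1 N and (height (world z) of caddy_l_center above 0.094 m or linear speed of caddy_l above 0.5 m/s)) or contact force between caddy_l and pad_1 above 60 N or contact force between caddy_l and pad_2 above 60 N or contact force between caddy_l and pad_3 above 60 N or contact force between caddy_l and pad_4 above 60 N).
It fails at once if the second tallest caddy is dropped (let go more than 12 mm above where it stands on the cork, or moving untouched at over 0.5 m/s) or banged down on the cork (over 60 N) ((contact force between caddy_m and the fingers below 0.1 N and contact force between caddy_m and the arm below 0.1 N and (height (world z) of caddy_m_center above 0.084 m or linear speed of caddy_m above 0.5 m/s)) or contact force between caddy_m and pad_1 above 60 N or contact force between caddy_m and pad_2 above 60 N or contact force between caddy_m and pad_3 above 60 N or contact force between caddy_m and pad_4 above 60 N).
It fails at once if the second shortest caddy is dropped (let go more than 12 mm above where it stands on the cork, or moving untouched at over 0.5 m/s) or banged down on the cork (over 60 N) ((contact force between caddy_s and the fingers below 0.1 N and contact force between caddy_s and the arm below 0.1 N and (height (world z) of caddy_s_center above 0.074 m or linear speed of caddy_s above 0.5 m/s)) or contact force between caddy_s and pad_1 above 60 N or contact force between caddy_s and pad_2 above 60 N or contact force between caddy_s and pad_3 above 60 N or contact force between caddy_s and pad_4 above 60 N).
It fails at once if the shortest caddy is dropped (let go more than 12 mm above where it stands on the cork, or moving untouched at over 0.5 m/s) or banged down on the cork (over 60 N) ((contact force between caddy_xs and the fingers below 0.1 N and contact force between caddy_xs and the arm below 0.1 N and (height (world z) of caddy_xs_center above 0.064 m or linear speed of caddy_xs above 0.5 m/s)) or contact force between caddy_xs and pad_1 above 60 N or contact force between caddy_xs and pad_2 above 60 N or contact force between caddy_xs and pad_3 above 60 N or contact force between caddy_xs and pad_4 above 60 N).
It fails at once if the pepper mill is shifted by more than 20 mm or knocked over (distance of pepper_mill_center from where it was at the start of the episode above 0.02 m or angle between pepper_mill_center's own z axis and vertical above 0.3 rad).
It also fails if it takes over 102 s, if anything falls off the work surface, if the arm or the gripper's body presses on something with over 40 N, if the wrist force passes 120 N, or if a joint passes its speed limit or range.

### The arm

A 6-joint arm with a two-finger parallel gripper is mounted at the origin on the work surface. World frame = base frame: x ahead of the robot, y to its left, z up, the work surface at z = 0. Lengths are in m, angles in rad, forces in N, time in s.
With the tool pointing down it reaches from about 0.25 to 0.725 m from the base axis. Payload 4 kg.
Tool frame: the origin (TCP) lies midway between the tips of the shut fingers; the grasp point (between the pads) lies 19 mm behind it; z points along the fingers, y is the line along which they close (so a half turn about z gives the same grasp; the last joint's range is limited). The gripper opens to 85 mm and grips with 20 to 120 N. Pads are 22 mm wide; open, the fingers measure 114 mm over their backs; the gripper's body (76 mm by 85 mm) begins 54 mm behind the grasp point. The pads swing forward as they close: fully open they stand 13 mm farther back than shut.
Start: joints at [1.129, 0.241, 0.005, 1.335, 0, 1.571], TCP at [0.214, 0.452, 0.231] pointing down, gripper open.
Joint ranges: [-2.72, 2.72], [-1.05, 1.87], [-1.09, 1.28], [-1.99, 2.15], [-1.42, 1.44], [-3.14, 3.14]. Speed limits (rad/s): [2.79, 2.79, 3.14, 3.14, 3.14, 3.14].

### API

Orientations are given as a unit quaternion [x, y, z, w].
In Python, from workcell import monitor, vision, job gives the robot as it stands.
- The arm moves only by the tool move_arm, never from a script. Its argument "moves" is a list that holds one entry, the list of rows, each a list of 5 numbers: the shift along the world's x, y, z in m, then the turn about the world's z in degrees, then the opening in per cent of the stroke, from 0 (shut) to 100 (fully open). In form: [[[x, y, z, turn, gripper], ...]]. A call has 1 to 5 rows; each row is the pose to reach, as a shift and turn from the pose commanded when the call began; what a row does not reach only later rows make up. A row lasts 1/8 s, in which the tool goes at most 62.5 mm and 10.7 degrees, less where a joint would pass 70% of its speed; a pose out of reach is approached as far as the arm can. A call with a gripper value outside its range is refused whole. The fingers move at their own pace and stop on an object; the grip force is fixed at half the most. Time passes only in rows, so rows that repeat a pose let the fingers close. It gives the time, the measured TCP pose, the force, the opening and the grip force at its end, in the units of the state.
- monitor.get_obs(): the state, without advancing time (a new reading comes with each control period).
- vision.camera(name): name is "scene" or "top" or "wrist"; returns a dict with "color" (420x560x3 uint8, red, green, blue), "camera_matrix" (3x3 intrinsics, pixels), "eye" and "attitude" of the camera in the world; the wrist camera has in their place "hand_eye" (4x4, takes a point from camera to tool coordinates, whose origin is the TCP and whose axes are the flange's). Camera axes: x right, y up, looking along -z (the intrinsics and any distortion apply to the point x, -y, -z); pixel columns grow to the right and rows downward; lengths in m; the calibration is good to about 2 mm. A picture is of the moment at which its call begins: read the wrist's pose just before it. There is no depth.
- job.job_done(): hands the job in; it is judged then, once.
The state is a dict: "clock": time; "joint_pos": joint angles; "joint_vel": joint speeds; "tau": joint torques, N m; "eef_pos": TCP position; "tool_rot": TCP orientation; "ft_force": force on the tool from outside, world axes, zero at the start; "ft_torque": the same for the moment, N m; "grip_width": finger opening in m; "grasp_force": force on a finger pad.
Only numpy, scipy, OpenCV 4.12 (cv2) and the standard library are available. Lean on these libraries where they do the work, as an engineer would, in place of code of your own. Each camera call takes 0.05 s, during which the arm holds its last target. There are 200 camera calls.

## Working session

There is one attempt and no reset: what is moved stays moved. The work goes in short steps, Python scripts to look and compute and a tool call to move; the robot and the scene stay as the last step left them, time stands still between calls to the robot, and variables do not carry over. Pictures are saved under pics/ and viewed, at most 14 in all, crops included, and the job is handed in when it is done.

Besides the shell and the picture viewer there is one more tool, called after "Call:" by a JSON object that holds its "op" and its "data". move_arm: Moves the arm, as the interface text tells. Its arguments: {"type":"object","properties":{"moves":{"type":"array","items":{"type":"array","items":{"type":"array","items":{"type":"number"}}}}},"required":["moves"]}

```bash
mkdir -p pics; ls
cat > h.py <<'E'
import numpy as np,cv2,sys
from scipy.spatial.transform import Rotation as R
from workcell import monitor,vision,job
def pic(n,f):
    c=vision.camera(n); cv2.imwrite('pics/'+f,c['color'][:,:,::-1]); return c
def att(c):
    a=np.array(c['attitude'],float); return R.from_quat(a).as_matrix() if a.size==4 else a[:3,:3]
def ray(K,u,v):
    return np.array([(u-K[0,2])/K[0,0],-(v-K[1,2])/K[1,1],-1])
def onz(c,u,v,z):
    d=att(c)@ray(np.array(c['camera_matrix']),u,v);e=np.array(c['eye']);return e+d*(z-e[2])/d[2]
def proj(c,P):
    K=np.array(c['camera_matrix']);p=att(c).T@(np.array(P)-c['eye']);p=p/-p[2];return K[0,0]*p[0]+K[0,2],-K[1,1]*p[1]+K[1,2]
E
python3 - <<'E'
from h import *
import pickle
for n in('top','scene'):
    c=pic(n,n+'1.png');pickle.dump(c,open(n+'.pkl','wb'));print({k:v for k,v in c.items() if k!='color'})
o=monitor.get_obs();print(o)
E
```

```text
pics
{'camera_matrix': array([[480.66390134,   0.        , 279.69794616],
       [  0.        , 480.66390134, 210.99895882],
       [  0.        ,   0.        ,   1.        ]]), 'eye': array([0.25837087, 0.04095855, 1.58620949]), 'attitude': array([ 0.05743846, -0.06978133, -0.69475215,  0.71354806])}
{'camera_matrix': array([[509.62112966,   0.        , 269.10184348],
       [  0.        , 509.62112966, 214.39934839],
       [  0.        ,   0.        ,   1.        ]]), 'eye': array([1.37491692, 0.70801888, 0.9386218 ]), 'attitude': array([0.18791729, 0.393843  , 0.81852463, 0.3736204 ])}
{'clock': 0.1, 'joint_pos': array([1.12899512e+00, 2.41387495e-01, 3.91414332e-03, 1.33521168e+00,
       2.88690363e-05, 1.57080940e+00]), 'joint_vel': array([-0.00030013, -0.00115735,  0.00474289,  0.00135381,  0.00079426,
        0.00055559]), 'tau': array([-3.45237522e-04, -3.73138297e+01,  2.53010130e+01,  1.08517846e-02,
       -5.62888795e-05,  6.10335377e-06]), 'eef_pos': array([0.2135437 , 0.4515035 , 0.23049815]), 'tool_rot': array([ 2.19114722e-01,  9.75698645e-01, -9.18241145e-04, -2.20992723e-04]), 'ft_force': array([ 0.73786095,  0.00908512, -0.44741452]), 'ft_torque': array([-0.050532  ,  0.00327124,  0.01014573]), 'grasp_force': 0.0, 'grip_width': 0.08524081698563339}
```

View pics/top1.png

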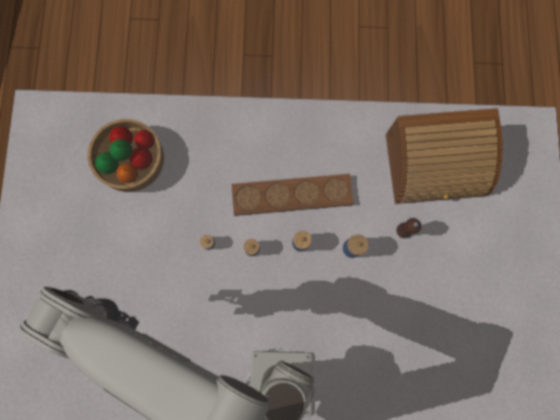

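View pics/scene1.png

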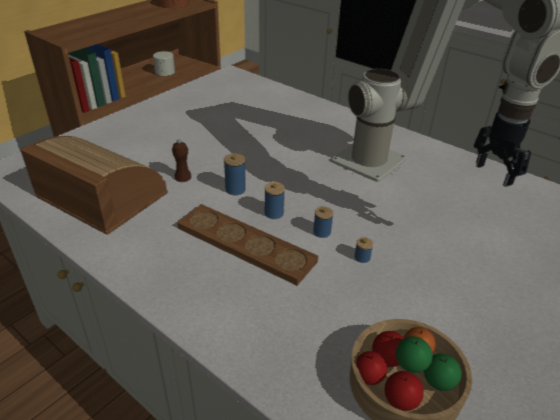

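Top view: the bin is at right (-y) and the bowl at left (+y), so pad_4 takes L, then 3:M, 2:S and 1:XS. Caddy lids XS→L are near (207,242), (252,247), (302,240) and (357,245). Recesses are at (248,197), (278,195), (306,191) and (336,188). The mill is at (409,228), right beside L.

Run:
```python
from h import *
import pickle
c=pickle.load(open('top.pkl','rb'))
im=c['color'][165:275,190:435,::-1]
cv2.imwrite('pics/crop1.png',cv2.resize(im,None,fx=3.2,fy=3.2,interpolation=cv2.INTER_CUBIC))
for n,u,v,z in [('xs',207,242,.059),('s',252,247,.079),('m',302,240,.099),('l',357,245,.119),('p1',248,197,.02),('p2',278,195,.02),('p3',306,191,.02),('p4',336,188,.02),('mill',415,225,.14),('bin',446,197,.03)]: print(n,onz(c,u,v,z).round(4))
w=vision.camera('wrist');print(w['camera_matrix'],w['hand_eye'])
```

```text
xs [0.43   0.2465 0.059 ]
s [0.4159 0.1021 0.079 ]
m [ 0.4398 -0.0534  0.099 ]
l [ 0.4265 -0.2216  0.119 ]
p1 [0.5883 0.1237 0.02  ]
p2 [0.598  0.0241 0.02  ]
p3 [ 0.6144 -0.0691  0.02  ]
p4 [ 0.6277 -0.1695  0.02  ]
mill [ 0.4904 -0.3961  0.14  ]
bin [ 0.6054 -0.5356  0.03  ]
[[327.02883456   0.         276.80504512]
 [  0.         327.02883456 212.63510746]
 [  0.           0.           1.        ]] [[ 1.50513226e-04  9.53470045e-01  3.01487728e-01  7.67245546e-02]
 [ 9.99999970e-01 -8.50837900e-05 -2.30153237e-04  4.12045891e-04]
 [-1.93792499e-04  3.01487754e-01 -9.53470029e-01 -1.44283670e-01]
 [ 0.00000000e+00  0.00000000e+00  0.00000000e+00  1.00000000e+00]]
```

View pics/crop1.png

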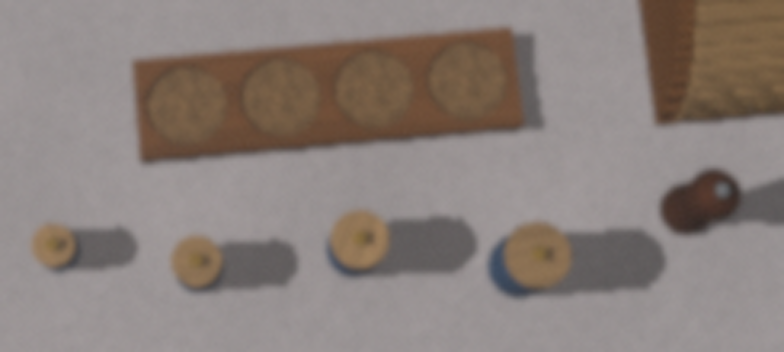

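Run:
```python
from h import *
import pickle
c=pickle.load(open('top.pkl','rb'))
f=lambda p,q,z:onz(c,(p+.5)/3.2-.5+190,(q+.5)/3.2-.5+165,z)
for n,p,q,z in [('xs',54,246,.055),('s',197,262,.075),('m',359,240,.095),('l',537,256,.115),('millfoot',685,208,.02),('milltop',719,188,.14)]: print(n,f(p,q,z).round(4))
P=np.array([f(p,q,.02) for p,q in [(187,104),(281,97),(375,88),(467,79)]])[:,:2]
m=P.mean(0);d=P[0]+P[1]-P[2]-P[3];d/=np.hypot(*d)
print(P.round(4),np.linalg.norm(np.diff(P,axis=0),axis=1),'yaw',np.degrees(np.arctan2(-d[0],d[1])))
for k in range(4):print('pad',k+1,(m+d*.098*(1.5-k)).round(4))
# scene cross-check
s=pickle.load(open('scene.pkl','rb'))
for n,u,v,z in [('l',235,160,.115),('m',275,189,.095),('s',323,215,.075),('xs',364,244,.055)]:print(n,onz(s,u,v,z).round(4))
for k,(u,v) in enumerate([(291,260),(259,245),(231,232),(204,218)]):print('p',k+1,onz(s,u,v,.02).round(4))
```

```text
xs [0.4319 0.2486 0.055 ]
s [0.4177 0.1048 0.075 ]
m [ 0.4414 -0.0532  0.095 ]
l [ 0.4281 -0.2238  0.115 ]
millfoot [ 0.493  -0.3944  0.02  ]
milltop [ 0.4953 -0.3942  0.14  ]
[[ 0.5878  0.1233]
 [ 0.5981  0.0259]
 [ 0.6105 -0.072 ]
 [ 0.623  -0.1682]] [0.09800797 0.09863013 0.09699958] yaw 6.982787362491221
pad 1 [0.587  0.1232]
pad 2 [0.5989 0.0259]
pad 3 [ 0.6108 -0.0714]
pad 4 [ 0.6227 -0.1686]
l [ 0.4412 -0.212   0.115 ]
m [ 0.4546 -0.0427  0.095 ]
s [0.4394 0.1168 0.075 ]
xs [0.4462 0.2557 0.055 ]
p 1 [0.5903 0.128  0.02  ]
p 2 [0.6015 0.0262 0.02  ]
p 3 [ 0.6124 -0.0682  0.02  ]
p 4 [ 0.6188 -0.1696  0.02  ]
```

Call:
{"op": "move_arm", "data": {"moves": [[[0.05,-0.04,-0.012,-10,100],[0.1,-0.08,-0.024,-20,100],[0.14,-0.12,-0.036,-30,100],[0.18,-0.16,-0.05,-40,100],[0.218,-0.2,-0.06,-50,100]]]}}

```text
clock: 0.78
eef_pos: [0.4326, 0.2503, 0.1704]
tool_rot: [0.613, 0.79, -0.0, -0.0]
ft_force: [0.8, 0.5, -0.4]
grip_width: 0.0852
grasp_force: 0.0
```

Call:
{"op": "move_arm", "data": {"moves": [[[0,0,0,-8,100],[0,0,0,-8,100],[0,0,0,-8,100]]]}}

```text
clock: 1.15
eef_pos: [0.4315, 0.2523, 0.1713]
tool_rot: [0.664, 0.748, -0.0, -0.0]
ft_force: [-0.5, 0.1, 0.4]
grip_width: 0.0852
grasp_force: 0.0
```

```bash
cat >> h.py <<'E'
def wpic(f):
    o=monitor.get_obs();w=pic('wrist',f)
    H=np.array(w['hand_eye']);Rt=R.from_quat(o['tool_rot']).as_matrix()
    w['eye']=np.array(o['eef_pos'])+Rt@H[:3,3];w['attitude']=Rt@H[:3,:3]
    print(o['clock'],o['eef_pos'].round(4),'tooly deg',np.degrees(np.arctan2(Rt[1,1],Rt[0,1])).round(2));return w
E
python3 - <<'E'
from h import *
import pickle
w=wpic('w1.png');pickle.dump(w,open('w1.pkl','wb'))
print(proj(w,[.4319,.2486,.055]),proj(w,[.587,.1232,.02]),proj(w,[.4177,.1048,.075]))
E
```

```text
1.15 [0.4315 0.2523 0.1713] tooly deg 6.85
(np.float64(276.1055934021752), np.float64(211.1234716842311)) (np.float64(406.3639350079296), np.float64(329.23040890528586)) (np.float64(241.665498867628), np.float64(366.4355837681609))
```

View pics/w1.png

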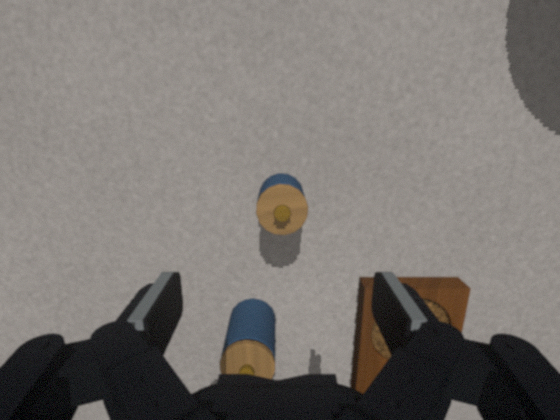

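The wrist view shows the XS lid centred at (282,208), the S lid at (249,361) and pad 1 partly visible at right. That agrees with the predictions to a few mm.

Run:
```python
from h import *
import pickle
w=pickle.load(open('w1.pkl','rb'))
print(onz(w,282,208,.055),onz(w,249,361,.075))
```

```text
[0.43644555 0.25188532 0.055     ] [0.42372975 0.1115878  0.075     ]
```

Call:
{"op": "move_arm", "data": {"moves": [[[0.003,-0.001,-0.05,0,100],[0.003,-0.001,-0.1,0,100],[0.003,-0.001,-0.14,0,100],[0.003,-0.001,-0.153,0,100],[0.003,-0.001,-0.153,0,100]]]}}

```text
clock: 1.82
eef_pos: [0.4344, 0.2514, 0.0183]
tool_rot: [0.664, 0.748, -0.0, -0.0]
ft_force: [0.8, 0.4, -0.4]
grip_width: 0.0854
grasp_force: 0.0
```

Call:
{"op": "move_arm", "data": {"moves": [[[0,0,0,0,0],[0,0,0,0,0],[0,0,0,0,0],[0,0,0,0,0],[0,0,0,0,0]]]}}

```text
clock: 2.45
eef_pos: [0.436, 0.2517, 0.02]
tool_rot: [0.665, 0.747, 0.002, 0.0]
ft_force: [-0.9, -1.3, 5.7]
grip_width: 0.0426
grasp_force: 60.9
```

Call:
{"op": "move_arm", "data": {"moves": [[[0,0,0.03,0,0],[0,0,0.08,0,0],[0.05,-0.04,0.1,0,0],[0.09,-0.075,0.1,0,0],[0.125,-0.1,0.1,0,0]]]}}

```text
clock: 3.08
eef_pos: [0.5617, 0.1494, 0.1197]
tool_rot: [0.665, 0.747, 0.001, 0.001]
ft_force: [0.1, 0.3, -1.9]
grip_width: 0.0428
grasp_force: 61.4
```

Call:
{"op": "move_arm", "data": {"moves": [[[0.02,-0.015,0,0,0],[0.03,-0.025,0,0,0],[0.03,-0.025,0,0,0]]]}}

```text
clock: 3.45
eef_pos: [0.5897, 0.1255, 0.1182]
tool_rot: [0.665, 0.747, -0.0, -0.0]
ft_force: [-0.3, 0.3, -0.7]
grip_width: 0.0425
grasp_force: 61.5
```

Run:
```python
from h import *
import pickle
w=wpic('w2.png');pickle.dump(w,open('w2.pkl','wb'))
for p in [[.59,.126,.02],[.5989,.0259,.02],[.6108,-.0714,.02],[.4237,.1116,.075]]:print(proj(w,p))
```

```text
3.45 [0.5897 0.1255 0.1182] tooly deg 6.62
(np.float64(276.5230389912624), np.float64(212.86360313356732))
(np.float64(273.4230953817292), np.float64(322.95228105417726))
(np.float64(274.3446045186577), np.float64(409.95706495909866))
(np.float64(4.123695251385072), np.float64(232.32119171574544))
```

View pics/w2.png

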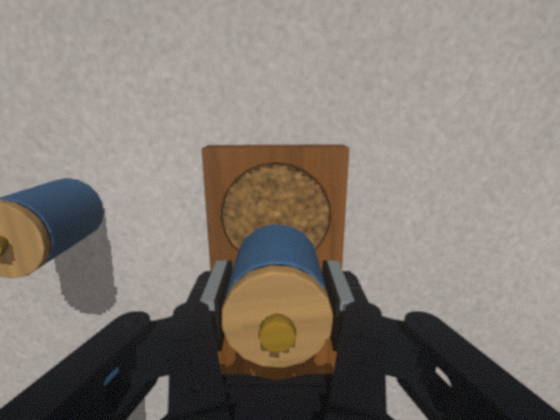

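Recess 1 appears centred at (276,213), as predicted, so the tool is over it. Setting down.

Call:
{"op": "move_arm", "data": {"moves": [[[0,0,-0.03,0,0],[0,0,-0.055,0,0],[0,0,-0.07,0,0],[0,0,-0.077,0,0],[0,0,-0.079,0,0]]]}}

```text
clock: 4.12
eef_pos: [0.5894, 0.1265, 0.0401]
tool_rot: [0.664, 0.747, 0.0, -0.0]
ft_force: [-5.2, -0.6, 8.6]
grip_width: 0.0424
grasp_force: 61.8
```

Call:
{"op": "move_arm", "data": {"moves": [[[0,0,0,0,0],[0,0,0,0,50],[0,0,0,0,90],[0,0,0,0,100],[0,0,0,0,100]]]}}

```text
clock: 4.75
eef_pos: [0.59, 0.126, 0.0395]
tool_rot: [0.665, 0.747, 0.0, 0.0]
ft_force: [-0.2, -0.8, -0.1]
grip_width: 0.0852
grasp_force: 0.0
```

Call:
{"op": "move_arm", "data": {"moves": [[[0,0,0.06,0,100],[0,0,0.11,0,100],[-0.055,-0.006,0.12,0,100],[-0.11,-0.012,0.12,0,100],[-0.168,-0.017,0.12,0,100]]]}}

```text
clock: 5.38
eef_pos: [0.4205, 0.1088, 0.1596]
tool_rot: [0.665, 0.747, 0.001, 0.0]
ft_force: [-0.4, 1.0, 1.0]
grip_width: 0.0855
grasp_force: 0.0
```

Call:
{"op": "move_arm", "data": {"moves": [[[0,0,0,0,100],[0,0,0,0,100]]]}}

```text
clock: 5.62
eef_pos: [0.4227, 0.1093, 0.1601]
tool_rot: [0.665, 0.747, 0.001, 0.001]
ft_force: [0.4, 0.1, 0.0]
grip_width: 0.0856
grasp_force: 0.0
```

Run:
```python
from h import *
import pickle
w=wpic('w3.png');pickle.dump(w,open('w3.pkl','wb'))
for p in [[.422,.109,.075],[.445,-.05,.095],[.59,.126,.075]]:print(proj(w,p))
```

```text
5.625 [0.4227 0.1093 0.1601] tooly deg 6.7
(np.float64(274.70228830629105), np.float64(219.03620877063545))
(np.float64(280.1780846319822), np.float64(410.2855913429928))
(np.float64(501.5559334476246), np.float64(222.24835603063917))
```

View pics/w3.png

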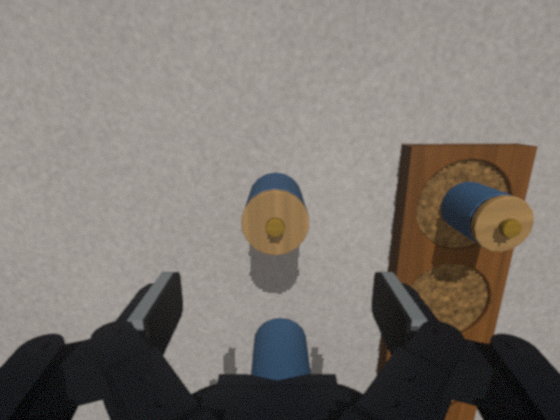

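S lid is at (275,221) against a predicted (275,219). XS stands in recess 1, with its lid at (502,222) as predicted. Grasping S.

Call:
{"op": "move_arm", "data": {"moves": [[[0,0,-0.05,0,100],[0,0,-0.09,0,100],[0,0,-0.115,0,100],[0,0,-0.124,0,100],[0,0,-0.124,0,100]]]}}

```text
clock: 6.3
eef_pos: [0.4227, 0.1091, 0.0351]
tool_rot: [0.665, 0.747, -0.0, -0.0]
ft_force: [0.1, -0.0, -0.2]
grip_width: 0.0858
grasp_force: 0.0
```

Call:
{"op": "move_arm", "data": {"moves": [[[0,0,0,0,0],[0,0,0,0,0],[0,0,0,0,0],[0,0,0,0,0],[0,0,0,0,0]]]}}

```text
clock: 6.92
eef_pos: [0.4227, 0.1092, 0.0366]
tool_rot: [0.665, 0.747, 0.001, 0.001]
ft_force: [-0.2, -0.4, 5.8]
grip_width: 0.0497
grasp_force: 61.9
```

Call:
{"op": "move_arm", "data": {"moves": [[[0,0,0.03,0,0],[0,-0.01,0.08,0,0],[0.04,-0.03,0.1,0,0],[0.08,-0.05,0.1,0,0],[0.125,-0.07,0.1,0,0]]]}}

```text
clock: 7.55
eef_pos: [0.5478, 0.0384, 0.1361]
tool_rot: [0.665, 0.747, 0.0, 0.0]
ft_force: [0.0, 1.1, -2.6]
grip_width: 0.0499
grasp_force: 63.3
```

Call:
{"op": "move_arm", "data": {"moves": [[[0.035,-0.01,0,0,0],[0.055,-0.01,0,0,0],[0.055,-0.01,-0.03,0,0],[0.055,-0.01,-0.05,0,0],[0.055,-0.01,-0.06,0,0]]]}}

```text
clock: 8.18
eef_pos: [0.6005, 0.0289, 0.0736]
tool_rot: [0.665, 0.747, -0.001, -0.001]
ft_force: [0.3, -0.6, -1.8]
grip_width: 0.0498
grasp_force: 63.3
```

Call:
{"op": "move_arm", "data": {"moves": [[[0,0,-0.01,0,0],[0,0,-0.016,0,0],[0,0,-0.019,0,0],[0,0,-0.019,0,0]]]}}

```text
clock: 8.68
eef_pos: [0.6022, 0.029, 0.0569]
tool_rot: [0.665, 0.747, 0.0, 0.0]
ft_force: [-0.6, 0.3, -2.6]
grip_width: 0.0496
grasp_force: 63.5
```

Call:
{"op": "move_arm", "data": {"moves": [[[0,0,0,0,0],[0,0,0,0,60],[0,0,0,0,90],[0,0,0,0,100],[0,0,0,0,100]]]}}

```text
clock: 9.3
eef_pos: [0.602, 0.029, 0.0565]
tool_rot: [0.665, 0.747, 0.0, 0.0]
ft_force: [0.5, -0.5, -0.8]
grip_width: 0.0854
grasp_force: 0.0
```

Call:
{"op": "move_arm", "data": {"moves": [[[0,0,0.06,0,100],[0,0,0.11,0,100],[-0.05,-0.025,0.124,0,100],[-0.1,-0.05,0.124,0,100],[-0.157,-0.079,0.124,0,100]]]}}

```text
clock: 9.93
eef_pos: [0.4451, -0.0499, 0.1807]
tool_rot: [0.664, 0.747, 0.0, 0.001]
ft_force: [0.7, -0.7, 0.8]
grip_width: 0.0855
grasp_force: 0.0
```

Call:
{"op": "move_arm", "data": {"moves": [[[0,0,0,0,100],[0,0,0,0,100]]]}}

```text
clock: 10.18
eef_pos: [0.4468, -0.0495, 0.181]
tool_rot: [0.665, 0.747, 0.001, 0.001]
ft_force: [0.9, 0.9, 1.0]
grip_width: 0.0857
grasp_force: 0.0
```

Run:
```python
from h import *
import pickle
w=wpic('w4.png');pickle.dump(w,open('w4.pkl','wb'))
for p in [[.445,-.05,.095],[.602,.029,.095],[.59,.126,.075],[.614,-.068,.02]]:print(proj(w,p))
```

```text
10.175 [ 0.4468 -0.0495  0.181 ] tooly deg 6.65
(np.float64(273.27118886815254), np.float64(218.65331115024154))
(np.float64(512.6967632174633), np.float64(135.46061734844199))
(np.float64(522.9625225785022), np.float64(-19.27366156761707))
(np.float64(440.11697122682597), np.float64(230.1278864850387))
```

View pics/w4.png

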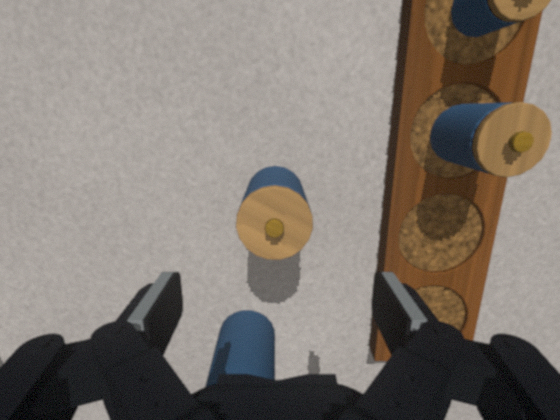

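M lid is at (275,222), within 2 mm of the prediction. S stands in recess 2 with its lid at (512,138). Empty recess 3 is at (441,232), as expected. Grasping M.

Call:
{"op": "move_arm", "data": {"moves": [[[0,-0.001,-0.05,0,100],[0,-0.001,-0.095,0,100],[0,-0.001,-0.12,0,100],[0,-0.001,-0.13,0,100],[0,-0.001,-0.13,0,100]]]}}

```text
clock: 10.85
eef_pos: [0.4469, -0.0501, 0.0501]
tool_rot: [0.664, 0.747, -0.0, -0.0]
ft_force: [-0.3, 0.6, -0.7]
grip_width: 0.0852
grasp_force: 0.0
```

Call:
{"op": "move_arm", "data": {"moves": [[[0,0,0,0,0],[0,0,0,0,0],[0,0,0,0,0],[0,0,0,0,0],[0,0,0,0,0]]]}}

```text
clock: 11.48
eef_pos: [0.4468, -0.0505, 0.0516]
tool_rot: [0.665, 0.747, 0.001, 0.001]
ft_force: [-1.8, 0.8, 5.9]
grip_width: 0.057
grasp_force: 62.9
```

Call:
{"op": "move_arm", "data": {"moves": [[[0,0,0.03,0,0],[0,0,0.08,0,0],[0.04,-0.004,0.1,0,0],[0.08,-0.008,0.1,0,0],[0.12,-0.012,0.1,0,0]]]}}

```text
clock: 12.1
eef_pos: [0.5674, -0.0625, 0.151]
tool_rot: [0.665, 0.747, 0.0, 0.001]
ft_force: [0.1, 0.2, -3.0]
grip_width: 0.057
grasp_force: 64.8
```

Call:
{"op": "move_arm", "data": {"moves": [[[0.033,-0.005,0,0,0],[0.048,-0.005,0,0,0],[0.048,-0.005,-0.03,0,0],[0.048,-0.005,-0.05,0,0],[0.048,-0.005,-0.06,0,0]]]}}

```text
clock: 12.72
eef_pos: [0.6129, -0.0673, 0.0885]
tool_rot: [0.665, 0.747, -0.001, -0.001]
ft_force: [0.5, -0.1, -2.0]
grip_width: 0.057
grasp_force: 65.0
```

Call:
{"op": "move_arm", "data": {"moves": [[[0,0,-0.01,0,0],[0,0,-0.016,0,0],[0,0,-0.019,0,0],[0,0,-0.019,0,0]]]}}

```text
clock: 13.22
eef_pos: [0.6145, -0.0674, 0.072]
tool_rot: [0.665, 0.747, 0.0, 0.001]
ft_force: [0.9, 0.3, -2.5]
grip_width: 0.057
grasp_force: 65.2
```

Call:
{"op": "move_arm", "data": {"moves": [[[0,0,0,0,0],[0,0,0,0,70],[0,0,0,0,90],[0,0,0,0,100],[0,0,0,0,100]]]}}

```text
clock: 13.85
eef_pos: [0.6143, -0.0674, 0.0715]
tool_rot: [0.665, 0.747, 0.0, 0.0]
ft_force: [-0.6, -0.2, -0.2]
grip_width: 0.0855
grasp_force: 0.0
```

Call:
{"op": "move_arm", "data": {"moves": [[[0,0,0.06,0,100],[0,0,0.115,0,100],[-0.045,-0.035,0.13,0,100],[-0.09,-0.075,0.13,0,100],[-0.135,-0.115,0.13,0,100]]]}}

```text
clock: 14.48
eef_pos: [0.4781, -0.1833, 0.2019]
tool_rot: [0.664, 0.747, 0.0, 0.001]
ft_force: [0.5, -0.6, 0.1]
grip_width: 0.0855
grasp_force: 0.0
```

Call:
{"op": "move_arm", "data": {"moves": [[[-0.046,-0.037,0,0,100],[-0.046,-0.037,0,0,100],[-0.046,-0.037,0,0,100]]]}}

```text
clock: 14.85
eef_pos: [0.4335, -0.2195, 0.2017]
tool_rot: [0.665, 0.747, 0.0, 0.001]
ft_force: [-0.4, -1.0, 0.3]
grip_width: 0.0853
grasp_force: 0.0
```

Run:
```python
from h import *
import pickle
w=wpic('w5.png');pickle.dump(w,open('w5.pkl','wb'))
for p in [[.432,-.22,.115],[.614,-.068,.115],[.626,-.166,.02],[.497,-.392,.14]]:print(proj(w,p))
```

```text
14.85 [ 0.4335 -0.2195  0.2017] tooly deg 6.64
(np.float64(273.80079806939864), np.float64(218.4360635512536))
(np.float64(589.8660483293035), np.float64(21.62758698577707))
(np.float64(474.3915655268024), np.float64(158.19680880940717))
(np.float64(327.55634023670353), np.float64(430.10363299666244))
```

View pics/w5.png

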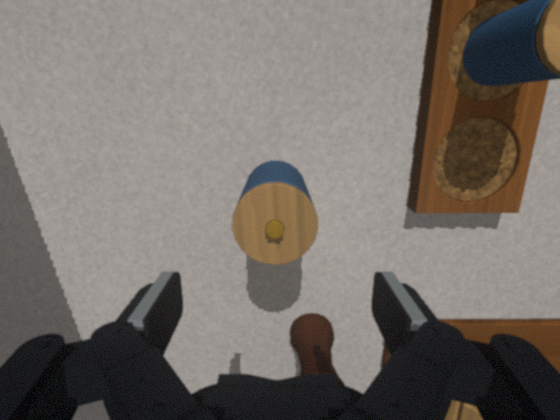

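L lid is at (275,223), about 2 mm toward -y from the prediction. Recess 4 is at (476,159), as expected, and the mill foot at (312,335) is well clear. Grasping L.

Call:
{"op": "move_arm", "data": {"moves": [[[0,-0.002,-0.04,0,100],[0,-0.002,-0.08,0,100],[0,-0.002,-0.115,0,100],[0,-0.002,-0.131,0,100],[0,-0.002,-0.131,0,100]]]}}

```text
clock: 15.52
eef_pos: [0.4331, -0.2197, 0.0687]
tool_rot: [0.664, 0.748, -0.0, -0.002]
ft_force: [0.1, -0.3, -0.2]
grip_width: 0.0855
grasp_force: 0.0
```

Call:
{"op": "move_arm", "data": {"moves": [[[0,0,0,0,0],[0,0,0,0,0],[0,0,0,0,0],[0,0,0,0,0],[0,0,0,0,0]]]}}

```text
clock: 16.15
eef_pos: [0.4338, -0.2215, 0.0714]
tool_rot: [0.665, 0.747, 0.001, 0.001]
ft_force: [-1.4, 1.4, 5.7]
grip_width: 0.0635
grasp_force: 66.2
```

Call:
{"op": "move_arm", "data": {"moves": [[[0,0,0.03,0,0],[0,0,0.08,0,0],[0.04,0.012,0.1,0,0],[0.08,0.024,0.1,0,0],[0.125,0.038,0.1,0,0]]]}}

```text
clock: 16.77
eef_pos: [0.5586, -0.1832, 0.1698]
tool_rot: [0.665, 0.747, -0.0, -0.0]
ft_force: [0.2, -0.9, -4.8]
grip_width: 0.0641
grasp_force: 69.1
```

Call:
{"op": "move_arm", "data": {"moves": [[[0.04,0.012,0,0,0],[0.068,0.018,0,0,0],[0.068,0.018,-0.03,0,0],[0.068,0.018,-0.05,0,0],[0.068,0.018,-0.06,0,0]]]}}

```text
clock: 17.4
eef_pos: [0.6244, -0.1649, 0.1071]
tool_rot: [0.665, 0.747, -0.001, -0.002]
ft_force: [-0.5, -0.9, -5.2]
grip_width: 0.064
grasp_force: 69.3
```

Call:
{"op": "move_arm", "data": {"moves": [[[0,0,-0.01,0,0],[0,0,-0.016,0,0],[0,0,-0.019,0,0],[0,0,-0.019,0,0]]]}}

```text
clock: 17.9
eef_pos: [0.6264, -0.1655, 0.092]
tool_rot: [0.665, 0.747, 0.0, 0.001]
ft_force: [0.2, -0.2, -5.7]
grip_width: 0.064
grasp_force: 69.5
```

Release, rise and retreat.

Call:
{"op": "move_arm", "data": {"moves": [[[0,0,0,0,0],[0,0,0,0,80],[0,0,0,0,90],[0,0,0,0,100],[0,0,0,0,100]]]}}

```text
clock: 18.52
eef_pos: [0.6264, -0.1654, 0.0918]
tool_rot: [0.665, 0.747, 0.0, 0.0]
ft_force: [-0.3, 0.3, -0.1]
grip_width: 0.0853
grasp_force: 0.0
```

Call:
{"op": "move_arm", "data": {"moves": [[[0,0,0.04,0,100],[0,0,0.09,0,100],[0,0,0.14,0,100],[-0.05,0.05,0.16,0,100],[-0.1,0.1,0.17,0,100]]]}}

```text
clock: 19.15
eef_pos: [0.5402, -0.0787, 0.2595]
tool_rot: [0.665, 0.747, 0.001, 0.001]
ft_force: [0.2, 0.7, 0.3]
grip_width: 0.0857
grasp_force: 0.0
```

Call:
{"op": "move_arm", "data": {"moves": [[[-0.05,0.02,0,0,100],[-0.1,0.04,0,0,100],[-0.15,0.06,0,0,100],[-0.18,0.07,0,0,100],[-0.18,0.07,0,0,100]]]}}

```text
clock: 19.77
eef_pos: [0.3582, -0.0087, 0.2588]
tool_rot: [0.664, 0.748, 0.0, 0.0]
ft_force: [0.5, -0.7, 0.4]
grip_width: 0.0851
grasp_force: 0.0
```

Run:
```python
from h import *
c=vision.camera('top')
o=monitor.get_obs();print(o['clock'],o['eef_pos'])
cv2.imwrite('pics/end.png',cv2.resize(c['color'][150:275,190:435,::-1],None,fx=3.2,fy=3.2,interpolation=cv2.INTER_CUBIC))
for p in [[.587,.1232,.075],[.599,.026,.095],[.611,-.071,.115],[.623,-.169,.135]]:
    u,v=proj(c,p);print((u-190+.5)*3.2,(v-150+.5)*3.2)
pic('scene','ends.png')
```

```text
19.825 [ 0.35976829 -0.00897828  0.25888751]
185.14587988770364 141.91787916715012
282.53999181773435 128.60403208379395
381.8002064512908 115.0014495320139
484.218020504746 101.13649276386805
```

View pics/end.png

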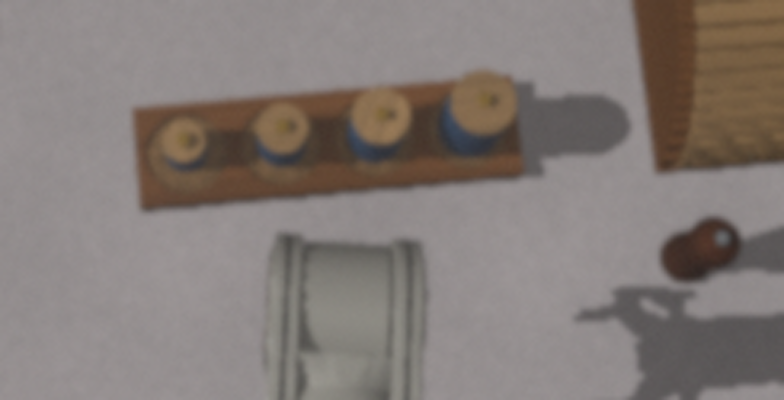

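View pics/ends.png

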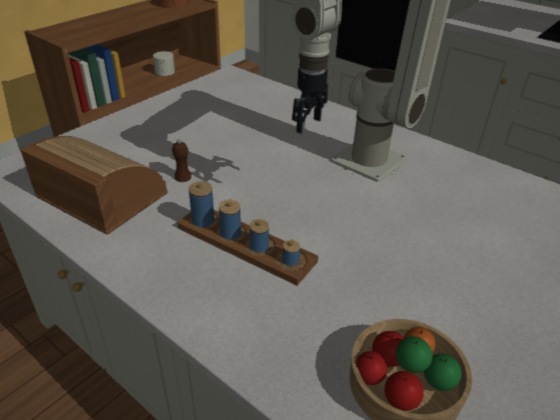

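The end view shows all four upright in their recesses, with lids at (185,141), (282,131), (380,119) and (480,106), within about 5 mm of the predictions. The mill has not moved and the arm is clear. Handing in.

```bash
python3 -c "
from workcell import job;print(job.job_done())"
```

```text
the job is handed in; nothing more can be done
None
```

The four caddies stand upright in their recesses, tallest by the bread bin down to shortest by the fruit bowl, within about 5 mm of centre in the last camera view; the pepper mill was left standing, and the job was handed in at about 20 s with no verdict shown.

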